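# Drift the jig strap into line and drop in its bolt

## Task

The swing strap on the small forming jig has been left with its bolt hole out of line with the hole in the block below. Take the tapered drift from the wooden stand and work it gently down through both holes until its collar rests fully on the strap, so that it levers the holes into line; then draw it out, stand it back in the wooden stand and drop the bolt in its place, fully home with its flange flat on the strap. Move the strap only with the drift, never with the gripper, press drift and bolt with no more than about 2 kg, and leave the other things on the bench where they lie.

Things in the scene. Friction and masses are not known exactly. Their poses are not given: they have to be found in the camera images.
- jig: Forming jig, fixed to the bench: dark steel base plate 160 x 80 x 20 mm, on it a steel block 146 x 60 mm (top 65 mm above the bench) and a light strap on the block. Origin: centre of the plate's underside; x along the jig to the end with the hole (nearer the robot), z up. Block hole: vertical, blind, 22 mm diameter, 45 mm deep, under the strap; see hole_mark. Strap pivot at x = -45 mm, y = 0.
- hole_mark (a point): Nominal place of the block's hole, at its mouth, 65 mm above the bench, jig x = +45 mm, y = 0. The block was set by hand, off centre on its plate: the true hole is up to 7 mm off this mark along the jig's y, to either side; that is not measured and has to be found by feel (or seen).
- strap_hole (a point): Centre of the 22 mm hole through the strap, at the strap's top face, 75 mm above the bench. The strap is 10 mm thick, 44 mm wide, lies on the block and swings about its pivot 90 mm from this hole; pivot screw head 9 mm above the strap's top.
- strap (a joint): Angle of the strap about its pivot (rad, -0.20 to 0.20, positive anticlockwise from above). At 0 its hole is over hole_mark; over the block's true hole at some angle in -0.078 to 0.078. Starts at 0.129 to 0.140: the strap's hole is 11.5 to 12.5 mm off hole_mark towards jig +y. Stiff: about 5 to 6 N sideways at the hole move it; it stays where it is left.
- drift: Tapered drift (alignment pin), steel, about 140 g, upright in an end hole of the stand. Origin on its axis under the collar; z up the axis to the grip. Below: plain part 21 mm diameter for 16 mm, then a taper to 5 mm at the tip, 50 mm below the origin. Collar 34 mm diameter, 4 mm thick; above it a round dark grip 18 mm diameter from 4 to 54 mm above the origin, a 13 mm button to 57 mm.
- drift_tip (a point): Tip of the drift, 50 mm below its collar. It is 25 mm above the bench when the drift is home in the jig, 40 mm when it hangs in the stand.
- bolt: Plain bolt with a tall ringed round head, steel, about 120 g, upright in the other end hole of the stand. Origin on its axis under the flange; z up the axis to the head. Shank 18.5 mm diameter, 40 mm long, foot bevelled to 12 mm over the last 4 mm; flange 34 mm diameter, 4 mm thick; head 24 mm diameter from 4 to 34 mm above the origin.
- bolt_tip (a point): Foot of the bolt, 40 mm below its flange; 35 mm above the bench when the bolt is home in the jig.
- stand: Wooden tool stand, fixed to the bench: block 56 x 148 x 90 mm high with three vertical blind holes of 26 mm diameter, 55 mm deep, at y = -46, 0 and +46 mm (x = 0); the drift and the bolt hang in the two end holes by collar and flange (which is which varies), the middle one is empty. Origin at the centre of its underside; z up.
- burr_case: Red round burr case, 36 mm across, 16 mm high, in front of the sandblasting cabinet; bystander.
- parallel: Steel block 30 x 60 x 22 mm lying near the front right edge of the bench; bystander.
- wax_block: Blue wax block 30 x 46 x 19 mm at the back left of the bench, beside the sandblasting cabinet; bystander.
- flux_pot: Cream open pot, 34 mm across, 42 mm high, in front of the left of the sandblasting cabinet; bystander.
- beaker: Steel beaker, 58 mm across, 58 mm high, at the right of the bench beyond the jig; bystander.

How it is judged:
On the way:
1. the drift is fully home, upright through strap and block, its collar on the strap (z of drift_tip in the frame of jig below 0.027 m and horizontal distance between drift_tip and hole_mark below 0.012 m and angle between the z axis of drift and the z axis of jig, either way round below 0.1 rad), for 0.2 s.
At the end, for the whole second after the job is handed in: The bolt stands upright through strap and block, its flange within 2 mm of the strap's top and its foot within 12 mm sideways of the hole mark's axis; the drift stands upright in one of the stand's holes, within 5 mm of fully down; both are still (z of bolt_tip in the frame of jig below 0.037 m and horizontal distance between bolt_tip and hole_mark below 0.012 m and angle between the z axis of bolt and the z axis of jig, either way round below 0.1 rad and z of drift_tip in the frame of stand below 0.045 m and horizontal distance between drift_tip and stand below 0.062 m and angle between drift's own z axis and vertical below 0.15 rad and linear speed of each of bolt, drift below 0.02 m/s); the robot touches nothing.
It fails at once if drift pressed on the jig with more than 30 N (contact force between drift and jig above 30 N).
It fails at once if bolt pressed on the jig with more than 30 N (contact force between bolt and jig above 30 N).
It fails at once if the gripper or arm pushes on the strap or jig (over 4 N) (contact force between any of the fingers, the arm and jig above 4 N).
It fails at once if a bystander is moved by more than 30 mm (distance of any of burr_case, parallel, wax_block, flux_pot, beaker from where it was at the start of the episode above 0.03 m).
It also fails if it takes over 72 s, if anything falls off the work surface, if the arm or the gripper's body presses on something with over 40 N, if the wrist force passes 120 N, or if a joint passes its speed limit or range.

## Robot

A 6-joint arm with a two-finger parallel gripper is mounted at the origin on a cart in front of the work surface, level with it; the furniture and walls round the work are solid. World frame = base frame: x ahead of the robot, y to its left, z up, the work surface at z = 0. Lengths are in m, angles in rad, forces in N, time in s.
With the tool pointing down it reaches from about 0.25 to 0.775 m from the base axis. Payload 4 kg.
Tool frame: the origin (TCP) lies at the very end of the fingers, on their centre line; the grasp point (between the pads) lies 19 mm behind it; z points along the fingers, y is the direction in which the jaws open and shut (so a half turn about z gives the same grasp; the last joint's range is limited). The gripper opens to 94 mm and grips with 3 to 60 N. Pads are 16 mm wide; open, the fingers measure 119 mm over their backs; the gripper's body (75 mm by 177 mm) begins 78 mm behind the grasp point.
Start: joints at [1.159, 0.087, 1.371, -0, 1.684, -0.103], TCP at [0.167, 0.524, 0.206] pointing down, gripper open.
Joint ranges: [-3.1, 3.1], [-0.76, 2.03], [0.27, 2.55], [-1.08, 4.22], [0.17, 2.65], [-2.57, 2.57]. Speed limits (rad/s): [2.79, 2.79, 3.14, 3.14, 3.14, 3.14].

## Interface

Orientations are given as [roll, pitch, yaw] about the fixed x, y, z axes, in that order (R = Rz(yaw) Ry(pitch) Rx(roll)).
In Python, from bench import robot, snapshot, calibration gives the robot as it stands. The module is installed in compiled form; this text tells all that it offers.
- The arm moves only by the tool servo_tool, never from a script. Its argument "series" is text: rows parted by semicolons, each of 5 numbers parted by spaces: the closure, from -1 (fully open) to 1 (shut), then the shift along the tool's x, y, z in cm, then the turn about the tool's z in rad. A call has 1 to 20 rows; each row is the pose to reach, as a shift and turn from the pose commanded when the call began, along the tool's axes at that moment; what a row does not reach only later rows make up. A row lasts 1/12 s, in which the tool goes at most 41.7 mm and 7.16 degrees, less where a joint would pass 70% of its speed; a pose out of reach is approached as far as the arm can. A call with a gripper value outside its range is refused whole. The fingers move at their own pace and stop on an object; the grip force is fixed at half the most. Time passes only in rows, so rows that repeat a pose let the fingers close. It gives the time, the measured TCP pose, the force and the opening at its end, in the units of the state.
- robot.get_obs(): the state, without advancing time (a new reading comes with each control period).
- snapshot(name): name is "side" or "top" or "wrist"; returns (picture, depth): 420x560x3 uint8, red, green, blue; 420x560 float32, m along the optical axis (not along the pixel's ray), 0 where there is no reading.
- calibration(name): a dict with "fx", "fy", "cx", "cy" (pixels), "rvec" (rotation vector, rad) and "tvec" (3), from world to camera coordinates, as OpenCV has them; the wrist camera has in their place "tool_from_camera" (4x4, takes a point from camera to tool coordinates, whose origin is the TCP and whose axes are the flange's). Camera axes: x right, y down, z forward; pixel columns grow to the right and rows downward; lengths in m; the calibration is good to about 2 mm. The wrist camera is an equidistant fisheye: a pixel r from the principal point sees the ray r / f radians off the axis. A picture is of the moment at which its call begins: read the wrist's pose just before it. calibration takes no time and is no camera call.
- robot.close_job(): hands the job in, once; it reports no verdict.
The state is a dict: "time": time; "joint_positions": joint angles; "qvel": joint speeds; "joint_torque": joint torques, N m; "tool_pos": TCP position; "ee_rot": TCP orientation; "wrist_force": force on the tool from outside, world axes, zero at the start; "wrist_torque": the same for the moment, N m; "width": finger opening in m.
Only numpy, scipy, OpenCV 4.12 (cv2) and the standard library are available. Lean on these libraries where they do the work, as an engineer would, in place of code of your own. Each camera call takes 0.05 s, during which the arm holds its last target. There are 200 camera calls.

## Working session

There is one attempt and no reset: what is moved stays moved. The work goes in short steps, Python scripts to look and compute and a tool call to move; the robot and the scene stay as the last step left them, time stands still between calls to the robot, and variables do not carry over. Pictures are saved under pics/ and viewed, about 8 in all and at most 12, crops included, and the job is handed in when it is done.

Besides the shell and the picture viewer there is one more tool, called as a command line: name --argument value ..., lists and objects as JSON in quotes. servo_tool: Moves the arm, as the interface text tells. Its arguments: {"type":"object","properties":{"series":{"type":"string"}},"required":["series"]}

```bash
mkdir -p pics; cat > h.py <<'E'
import numpy as np, cv2
from bench import robot, snapshot, calibration
def save(n,im): cv2.imwrite('pics/'+n+'.png', im[:,:,::-1])
def cloud(name,d):
    c=calibration(name); v,u=np.mgrid[:420,:560]
    P=np.stack([(u-c['cx'])/c['fx']*d,(v-c['cy'])/c['fy']*d,d],-1)
    R=cv2.Rodrigues(np.array(c['rvec'],float))[0]
    return (P-np.array(c['tvec']).ravel())@R
def ray(name,u,v,z):
    c=calibration(name);R=cv2.Rodrigues(np.array(c['rvec'],float))[0]
    o=-R.T@np.array(c['tvec']).ravel(); r=R.T@np.array([(u-c['cx'])/c['fx'],(v-c['cy'])/c['fy'],1])
    return o+r*(z-o[2])/r[2]
E
python3 - <<'E'
from h import *
o=robot.get_obs();print(o['time'],o['tool_pos'],o['ee_rot'],o['wrist_force'],o['width'])
ims=[]
for n in ['top','side']:
    im,d=snapshot(n);save(n+'0',im);np.save(n+'0.npy',d);np.save(n+'0im.npy',im);print(n,calibration(n))
E
```

```text
0.0 [0.16693748 0.52348416 0.20429807] [-3.13938687e+00 -2.17655752e-04  2.83279521e+00] [-0.00298953  0.38110534  0.48783297] 0.09410349613848629
top {'fx': 468.7402493383684, 'fy': 468.7402493383684, 'cx': 282.97785199490363, 'cy': 215.07694158463678, 'rvec': array([ 2.05239627, -1.93202767,  0.41512844]), 'tvec': array([-0.04777617,  0.52256375,  1.07043677])}
side {'fx': 515.3466467680721, 'fy': 515.3466467680721, 'cx': 279.75685197371064, 'cy': 202.00943084840833, 'rvec': array([ 0.57865074, -2.35430504,  1.57998813]), 'tvec': array([0.47684709, 0.19030313, 1.30442996])}
```

View pics/top0.png

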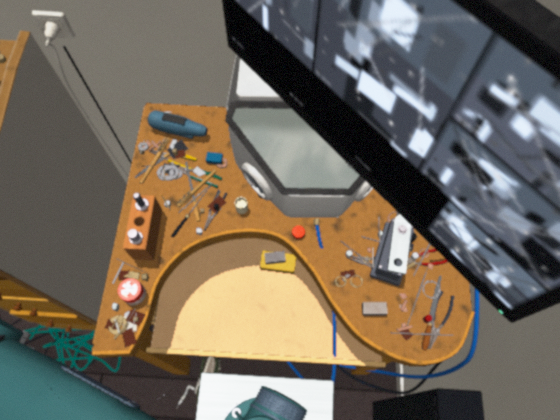

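View pics/side0.png

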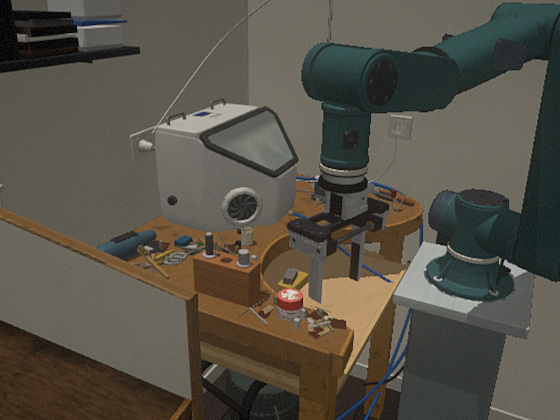

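The top view shows the stand around (140,230), with a bright tool in its upper hole near (140,203) and another near (136,238). The jig is around (392,250), with the light strap running from (405,225) to (393,270). The side view shows the dark-grip drift at (209,243) and the bolt at (243,258).

```bash
python3 - <<'E'
from h import *
im=np.load('top0im.npy');d=np.load('top0.npy')
a=cv2.resize(im[180:270,100:180],(480,540),interpolation=cv2.INTER_CUBIC);b=cv2.resize(im[205:295,360:425],(390,540),interpolation=cv2.INTER_CUBIC)
save('crop1',np.hstack([a,b])[:, :800])
P=cloud('top',d)
c=P.reshape(-1,3)
for nm,(x0,x1,y0,y1) in {'stand':(115,165,185,270),'jig':(360,425,205,295)}.items():
    q=P[y0:y1,x0:x1].reshape(-1,3)
    for lo,hi in [(.012,.027),(.058,.069),(.07,.08),(.082,.089),(.085,.094),(.1,.13),(.13,.16)]:
        m=(q[:,2]>lo)&(q[:,2]<hi)
        if m.sum()>5:
            r=cv2.minAreaRect(q[m,:2].astype(np.float32)); print(nm,lo,hi,m.sum(),np.round(r[0],4),np.round(r[1],4),round(r[2],1),q[m].mean(0).round(4))
E
```

```text
stand 0.012 0.027 158 [0.4793 0.3319] [0.0654 0.2214] 67.8 [0.4652 0.3374 0.0193]
stand 0.058 0.069 120 [0.4928 0.348 ] [0.0562 0.1493] 89.5 [0.479  0.3329 0.0641]
stand 0.07 0.08 112 [0.4926 0.3466] [0.0546 0.1499] 88.2 [0.4737 0.336  0.0751]
stand 0.082 0.089 428 [0.4926 0.35  ] [0.1483 0.0582] 0.7 [0.4895 0.3476 0.087 ]
stand 0.085 0.094 878 [0.4926 0.35  ] [0.1483 0.0582] 0.7 [0.489  0.3474 0.0893]
stand 0.1 0.13 154 [0.489  0.3514] [0.1086 0.0247] 3.0 [0.4704 0.3471 0.1181]
stand 0.13 0.16 52 [0.5378 0.3493] [0.0142 0.0165] 53.7 [0.537  0.3488 0.1414]
jig 0.012 0.027 670 [ 0.4942 -0.3157] [0.1689 0.2073] 79.5 [ 0.4667 -0.3021  0.0191]
jig 0.058 0.069 467 [ 0.4762 -0.3116] [0.067  0.1518] 73.7 [ 0.4598 -0.2921  0.0638]
jig 0.07 0.08 834 [ 0.4821 -0.3095] [0.0572 0.1556] 81.2 [ 0.4752 -0.314   0.0739]
jig 0.082 0.089 18 [ 0.5165 -0.3195] [0.0149 0.012 ] 54.4 [ 0.5175 -0.3189  0.0843]
jig 0.085 0.094 6 [ 0.5158 -0.3194] [0.0078 0.011 ] 87.7 [ 0.5153 -0.3206  0.0858]
```

View pics/crop1.png

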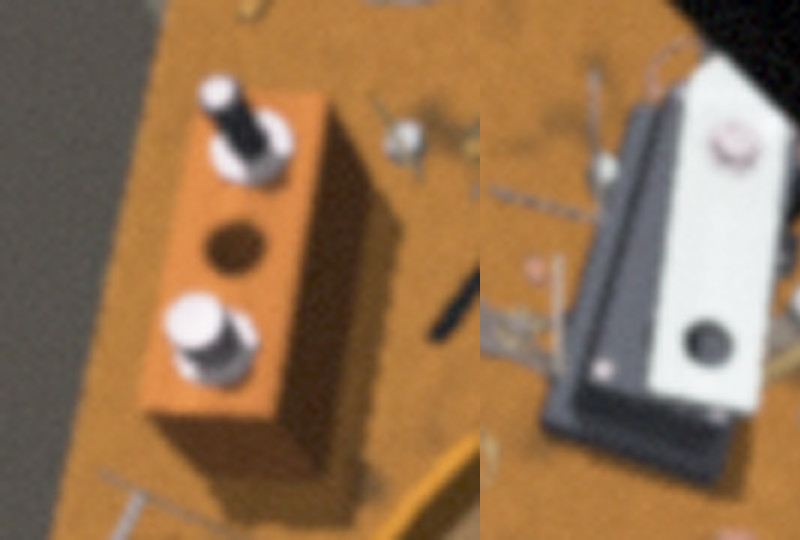

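```bash
python3 - <<'E'
from h import *
np.set_printoptions(precision=4,suppress=True)
print(calibration('wrist'))
im=np.load('top0im.npy').astype(int);d=np.load('top0.npy');P=cloud('top',d);g=im.sum(2)
# strap hole: dark blob inside strap
def cen(mask,x0,x1,y0,y1):
    n,l,s,c=cv2.connectedComponentsWithStats(mask[y0:y1,x0:x1].astype(np.uint8))
    return [(s[i,4],c[i]+[x0,y0]) for i in range(1,n) if s[i,4]>8]
for a,c in cen(g<420,391,405,255,269): print('hole',a,c,ray('top',*c,.075))
print('pivot',ray('top',402.5,228.8,.084))
for nm,x0,x1,y0,y1,lo in [('drift',130,155,188,215,.135),('bolt',125,150,220,250,.113),('piv',396,409,222,236,.081)]:
    for a,c in cen(P[:,:,2]>lo,x0,x1,y0,y1): print(nm,a,c,ray('top',*c,{'drift':.147,'bolt':.124,'piv':.084}[nm]))
for a,c in cen(g<200,130,146,212,230): print('midhole',a,c,ray('top',*c,.09))
print('cabinet front', P[205:214:4,290:320:10])
E
```

```text
{'fx': 325.19226210127806, 'fy': 325.19226210127806, 'cx': 277.0914490802459, 'cy': 210.50581814807754, 'tool_from_camera': array([[-0.0008, -0.9665, -0.2566,  0.0738],
       [ 1.    , -0.0009,  0.0002, -0.0002],
       [-0.0004, -0.2566,  0.9665, -0.1799],
       [ 0.    ,  0.    ,  0.    ,  1.    ]])}
hole 43 [397.2791 261.7674] [ 0.4305 -0.3078  0.075 ]
pivot [ 0.5167 -0.3224  0.084 ]
drift 45 [136.0667 196.5556] [0.5352 0.3476 0.147 ]
bolt 89 [132.     233.9101] [0.4453 0.3473 0.124 ]
piv 31 [402.0323 228.4194] [ 0.5176 -0.3212  0.084 ]
midhole 45 [138.6667 220.9556] [0.4939 0.3492 0.09  ]
cabinet front [[[ 0.5503 -0.0323  0.1165]
  [ 0.5521 -0.0576  0.1161]
  [ 0.5529 -0.0827  0.1179]]

 [[ 0.5519 -0.0329  0.0887]
  [ 0.5494 -0.0585  0.0978]
  [ 0.5549 -0.0844  0.0893]]

 [[ 0.5513 -0.0335  0.0646]
  [ 0.5516 -0.0597  0.0676]
  [ 0.5537 -0.0859  0.0666]]]
```

servo_tool --series "-1 0 0 -5 0.12;-1 0 0 -5 0.24;-1 0 0 -5 0.309;-1 0 0 -5 0.309"

```text
time: 0.43
tool_pos: [0.1673, 0.5242, 0.2562]
ee_rot: [3.14, -0.0, 2.523]
wrist_force: [-0.3, 0.1, 0.1]
width: 0.0939
```

servo_tool --series "-1 -71.4 -51.6 -2 -0.618;-1 -71.4 -51.6 -2 -0.618;-1 -71.4 -51.6 -2 -0.618;-1 -71.4 -51.6 -2 -0.618;-1 -71.4 -51.6 -2 -0.618;-1 -71.4 -51.6 -2 -0.618;-1 -71.4 -51.6 -2 -0.618;-1 -71.4 -51.6 -2 -0.618;-1 -71.4 -51.6 -2 -0.618;-1 -71.4 -51.6 -2 -0.618;-1 -71.4 -51.6 -2 -0.618;-1 -71.4 -51.6 -2 -0.618;-1 -71.4 -51.6 -2 -0.618;-1 -71.4 -51.6 -2 -0.618;-1 -71.4 -51.6 -2 -0.618;-1 -71.4 -51.6 -2 -0.618;-1 -71.4 -51.6 -2 -0.618;-1 -71.4 -51.6 -2 -0.618;-1 -71.4 -51.6 -2 -0.618;-1 -71.4 -51.6 -2 -0.618"

```text
time: 2.1
tool_pos: [0.4308, -0.2553, 0.2729]
ee_rot: [3.14, -0.001, -3.14]
wrist_force: [0.6, -0.4, 1.0]
width: 0.0941
```

servo_tool --series "-1 -2 -3.5 3 0;-1 -2 -5.5 6.5 0;-1 -2 -5.5 10 0;-1 -2 -5.5 13 0;-1 -2 -5.5 13 0;-1 -2 -5.5 13 0"

```text
time: 2.6
tool_pos: [0.4496, -0.3072, 0.1415]
ee_rot: [3.137, -0.005, -3.14]
wrist_force: [0.1, -0.5, 1.0]
width: 0.0939
```

```bash
cat >> h.py <<'E'
from scipy.spatial.transform import Rotation as Ro
def wrist(name):
    o=robot.get_obs(); im,d=snapshot('wrist'); save(name,im)
    np.savez(name,im=im,d=d,p=o['tool_pos'],r=o['ee_rot']); print(o['time'],o['tool_pos'],o['ee_rot']); return im
def wray(n,u,v,z):
    f=np.load(n+'.npz'); c=calibration('wrist'); T=c['tool_from_camera']
    a=np.array([u-c['cx'],v-c['cy']]); r=np.hypot(*a); t=r/c['fx']
    k=np.array([*(a/r*np.sin(t)),np.cos(t)])
    R=Ro.from_euler('xyz',f['r']).as_matrix(); o=R@T[:3,3]+f['p']; w=R@T[:3,:3]@k
    return o+w*(z-o[2])/w[2]
E
python3 -c "
from h import *
im=wrist('w1'); save('w1b',cv2.resize(im[60:400,120:440],(720,765))[:600])"
```

```text
2.6 [ 0.44962923 -0.30720641  0.14146798] [ 3.13723398 -0.00488752 -3.14036426]
```

View pics/w1.png

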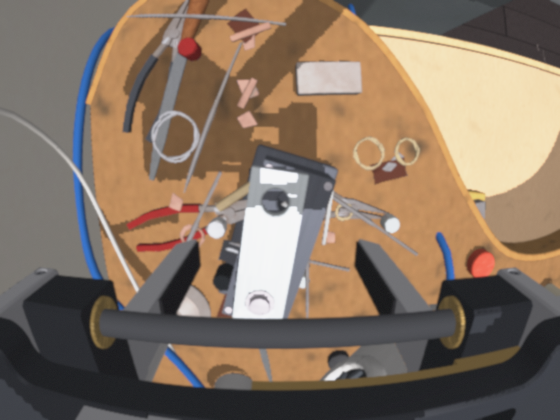

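The wrist view shows the strap from the pivot screw (260,302) to the hole (274,202). The block's end face and plate are at the top, around (290,160).

```bash
python3 -c "
from h import *
im=np.load('w1.npz')['im']; a=im[140:320,205:345]; save('w1c',cv2.resize(np.minimum(a.astype(float)*1.3,255).astype(np.uint8),(466,600),interpolation=cv2.INTER_CUBIC))
b=im[185:220,255:295]; save('w1d',np.zeros((2,2,3),np.uint8))
m=np.hstack([cv2.resize(a,(466,600),interpolation=cv2.INTER_CUBIC), np.vstack([cv2.resize(np.minimum(b.astype(float)*2.5,255).astype(np.uint8),(334,292),interpolation=cv2.INTER_CUBIC),np.zeros((308,334,3),np.uint8)])]); save('w1e',m)"
```

```text
(no output)
```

View pics/w1e.png

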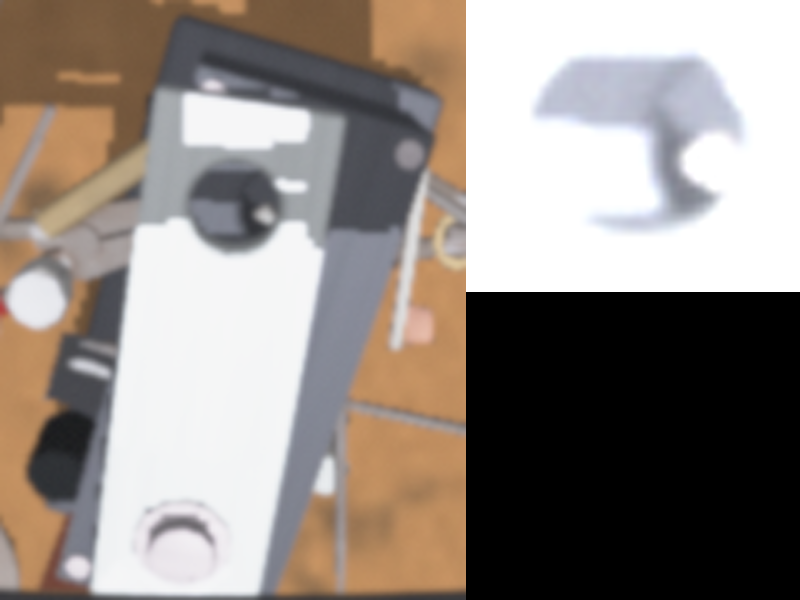

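```bash
python3 - <<'E'
from h import *
np.set_printoptions(precision=4,suppress=True)
W=lambda x,y,z: wray('w1',205+x/3.333-.5*.7,140+y/3.333-.35,z)
pts={'hole':(235,205,.075),'piv':(182,556,.084),'pivring':(182,540,.076),'crescent_edge':(246,205,.065),'s1':(408,153,.066),'s2':(212,78,.066),'s3':(77,567,.066),'plateL':(180,18,.02),'plateR':(440,98,.02)}
Q={k:W(*v) for k,v in pts.items()}
for k,q in Q.items(): print(k,q)
# jig frame from edge plateL->plateR ( = jig -y direction?), corners are x=+80,y=+-40
for a,b in [('plateL','plateR'),('s2','s1')]:
    e=Q[b][:2]-Q[a][:2]; print(a,b,np.linalg.norm(e)); 
e=Q['plateR'][:2]-Q['plateL'][:2]; ey=-e/np.linalg.norm(e); ex=np.array([ey[1],-ey[0]])
O=(Q['plateR'][:2]+Q['plateL'][:2])/2-.08*ex
print('yaw',np.degrees(np.arctan2(ex[1],ex[0])),'O',O,'mark',O+.045*ex)
for k,q in Q.items(): print(k,'jig',np.array([(q[:2]-O)@ex,(q[:2]-O)@ey])*1e3)
E
```

```text
hole [ 0.4333 -0.3088  0.075 ]
piv [ 0.5224 -0.3224  0.084 ]
pivring [ 0.5223 -0.3227  0.076 ]
crescent_edge [ 0.4356 -0.3061  0.065 ]
s1 [ 0.4225 -0.267   0.066 ]
s2 [ 0.4045 -0.3142  0.066 ]
s3 [ 0.5376 -0.3527  0.066 ]
plateL [ 0.3927 -0.3241  0.02  ]
plateR [ 0.4148 -0.2508  0.02  ]
plateL plateR 0.07653037702779339
s2 s1 0.05049423684198343
yaw 163.21939192134627 O [ 0.4803 -0.3105] mark [ 0.4372 -0.2975]
hole jig [45.5029 11.9158]
piv jig [-43.6511  -0.7786]
pivring jig [-43.7103  -0.4286]
crescent_edge jig [44.0676  8.7027]
s1 jig [ 67.9571 -24.9446]
s2 jig [71.5054 25.4248]
s3 jig [-67.014   23.7874]
plateL jig [80.     38.2652]
plateR jig [ 80.     -38.2652]
```

servo_tool --series "-1 0 0 -4 0;-1 0 0 -8 0;-1 0 4 -10 0;-1 0 66 -10 0;-1 0 66 -10 0;-1 0 66 -10 0;-1 0 66 -10 0;-1 0 66 -10 0;-1 0 66 -10 0;-1 0 66 -10 0;-1 0 66 -10 0;-1 0 66 -10 0;-1 0 66 -10 0;-1 0 66 -10 0;-1 0 66 -10 0;-1 -4 66 -8 0;-1 -4 66 -8 0;-1 -4 66 -8 0;-1 -4 66 -8 0;-1 -4 66 -8 0"

```text
time: 4.32
tool_pos: [0.4912, 0.3544, 0.2257]
ee_rot: [3.14, 0.002, -3.137]
wrist_force: [0.4, -0.5, 0.5]
width: 0.094
```

```bash
python3 -c "
from h import *
im=wrist('w2')"
```

```text
4.3167 [0.49115995 0.35440446 0.22565931] [ 3.14028856e+00  2.08090849e-03 -3.13689868e+00]
```

View pics/w2.png

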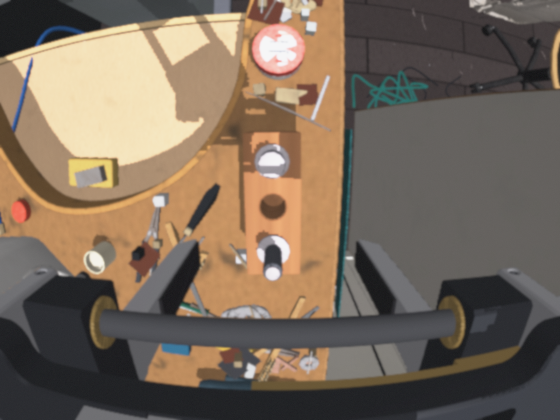

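The wrist view shows the bolt head at (272,160), the empty middle hole at (273,206), the drift collar at (273,249) and the drift's button at (273,272).

```bash
python3 -c "
from h import *
np.set_printoptions(precision=4,suppress=True)
for n,u,v,z in [('collar',273,249,.094),('button',273,272,.147),('mid',273,206,.09),('bolt',272,159.5,.124)]: print(n,wray('w2',u,v,z))"
```

```text
collar [0.5413 0.3502 0.094 ]
button [0.542  0.3507 0.147 ]
mid [0.4967 0.3502 0.09  ]
bolt [0.4465 0.3496 0.124 ]
```

servo_tool --series "-1 -3.5 -0.4 0 0;-1 -4.9 -0.4 1 0;-1 -4.9 -0.4 4 0;-1 -4.9 -0.4 7 0;-1 -4.9 -0.4 10 0;-1 -4.9 -0.4 12.3 0;-1 -4.9 -0.4 12.3 0;-1 -4.9 -0.4 12.3 0;0.3 -4.9 -0.4 12.3 0;1 -4.9 -0.4 12.3 0;1 -4.9 -0.4 12.3 0;1 -4.9 -0.4 12.3 0;1 -4.9 -0.4 12.3 0;1 -4.9 -0.4 12.3 0;1 -4.9 -0.4 12.3 0"

```text
time: 5.62
tool_pos: [0.5399, 0.3478, 0.1013]
ee_rot: [3.141, 0.0, -3.141]
wrist_force: [-0.4, 0.1, -0.1]
width: 0.0507
```

servo_tool --series "1 0 0 0 0;1 0 0 0 0;1 0 0 0 0;1 0 0 0 0;1 0 0 0 0;1 0 0 0 0;1 0 0 0 0;1 0 0 0 0;1 0 0 0 0"

```text
time: 6.37
tool_pos: [0.5399, 0.3478, 0.1011]
ee_rot: [3.141, -0.0, -3.141]
wrist_force: [-0.0, 0.1, -0.7]
width: 0.0176
```

servo_tool --series "1 0 0 -2 0;1 0 0 -5 0;1 0 0 -9 0;1 0 0 -13 0;1 4 0 -14 0;1 8 -1 -14 0;1 10.5 -4 -14 0;1 10.5 -65 -14 0;1 10.5 -65 -14 0;1 10.5 -65 -14 0;1 10.5 -65 -14 0;1 10.5 -65 -14 0;1 10.5 -65 -14 0;1 10.5 -65 -14 0;1 10.5 -65 -14 0;1 10.5 -65 -14 0;1 10.5 -65 -14 0;1 10.5 -65 -14 0;1 10.5 -65 -14 0;1 10.5 -65 -14 0"

```text
time: 8.03
tool_pos: [0.4342, -0.2361, 0.2411]
ee_rot: [-3.142, -0.0, 3.141]
wrist_force: [-0.2, 1.3, -1.1]
width: 0.0174
```

servo_tool --series "1 0 -3.5 0 0;1 0 -6.4 0 0;1 0 -6.4 3 0;1 0 -6.4 6 0;1 0 -6.4 9 0;1 0 -6.4 9 0;1 0 -6.4 9 0;1 0 -6.4 9 0"

```text
time: 8.7
tool_pos: [0.4357, -0.2985, 0.1529]
ee_rot: [-3.14, 0.002, -3.141]
wrist_force: [-0.6, -0.4, -0.1]
width: 0.0174
```

```bash
python3 -c "
from h import *
im=wrist('w3'); s,d=snapshot('top'); np.save('top1im.npy',s)
a=cv2.resize(im[130:330,190:370],(540,600),interpolation=cv2.INTER_CUBIC);b=cv2.resize(s[230:290,370:425],(260,284),interpolation=cv2.INTER_CUBIC)
t,d=snapshot('side'); 
save('w3c',np.hstack([a,np.vstack([b,np.zeros((316,260,3),np.uint8)])]))"
```

```text
8.7 [ 0.43566575 -0.2985002   0.15286602] [-3.14005494e+00  1.67608424e-03 -3.14123691e+00]
```

View pics/w3c.png

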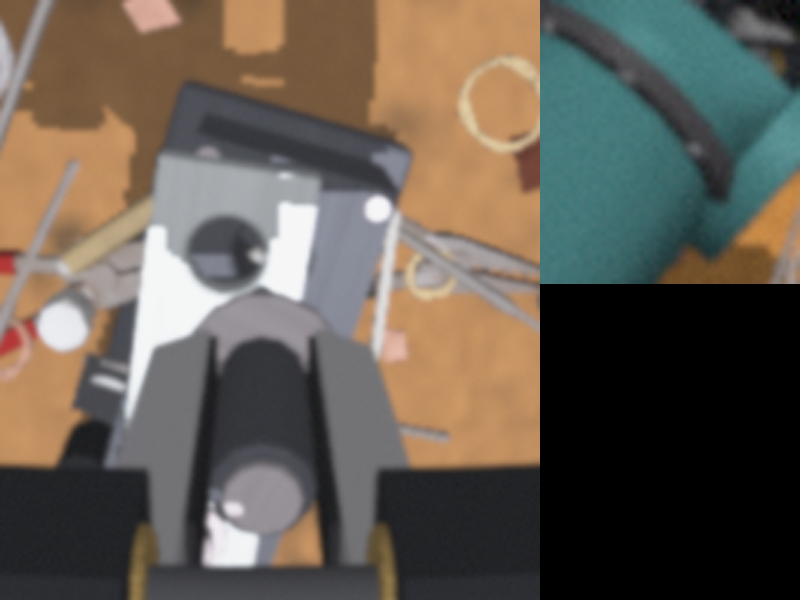

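```bash
python3 -c "
from h import *
np.set_printoptions(precision=4,suppress=True)
for n,x,y,z in [('button',262,497,.1989),('collarnear',262,291,.1459),('hole',227,253,.075),('cres',241,252,.065),('s1',377,209,.066),('s2',208,153,.066)]: print(n,wray('w3',190+x/3-.33,130+y/3-.33,z))
print(np.load('w3.npz')['p'])"
```

```text
button [ 0.4384 -0.2989  0.1989]
collarnear [ 0.4215 -0.299   0.1459]
hole [ 0.4333 -0.3087  0.075 ]
cres [ 0.4358 -0.3051  0.065 ]
s1 [ 0.423  -0.2667  0.066 ]
s2 [ 0.4071 -0.314   0.066 ]
[ 0.4357 -0.2985  0.1529]
```

servo_tool --series "1 0.32 -0.34 0 0;1 0.32 -0.34 0.6 0;1 0.32 -0.34 1.2 0;1 0.32 -0.34 1.6 0;1 0.32 -0.34 2.0 0;1 0.32 -0.34 2.3 0;1 0.32 -0.34 2.3 0"

```text
time: 9.43
tool_pos: [0.4315, -0.3015, 0.1271]
ee_rot: [3.141, -0.001, -3.141]
wrist_force: [-0.4, -1.3, -1.0]
width: 0.0174
```

servo_tool --series "1 0 0 0.15 0;1 0 0 0.3 0;1 0 0 0.3 0;1 0 0 0.3 0"

```text
time: 9.77
tool_pos: [0.432, -0.3019, 0.1253]
ee_rot: [-3.141, 0.0, -3.142]
wrist_force: [0.7, -1.4, -0.4]
width: 0.0173
```

servo_tool --series "1 0 0 0.2 0;1 0 0 0.4 0;1 0 0 0.4 0;1 0 0 0.4 0"

```text
time: 10.1
tool_pos: [0.4321, -0.3024, 0.1215]
ee_rot: [-3.139, 0.001, 3.141]
wrist_force: [0.5, -5.3, 0.1]
width: 0.0175
```

servo_tool --series "1 -0.03 0.08 0.1 0;1 -0.06 0.16 0.2 0;1 -0.09 0.24 0.3 0;1 -0.09 0.24 0.4 0;1 -0.09 0.24 0.4 0"

```text
time: 10.52
tool_pos: [0.4329, -0.3007, 0.1184]
ee_rot: [-3.138, 0.001, 3.141]
wrist_force: [-0.3, -5.4, 2.8]
width: 0.0173
```

servo_tool --series "1 -0.03 0.08 0.1 0;1 -0.06 0.16 0.2 0;1 -0.09 0.24 0.3 0;1 -0.09 0.3 0.4 0;1 -0.09 0.3 0.4 0"

```text
time: 10.93
tool_pos: [0.4337, -0.2976, 0.1144]
ee_rot: [-3.138, 0.001, 3.141]
wrist_force: [-0.7, -5.8, 3.2]
width: 0.0175
```

servo_tool --series "1 -0.02 0.07 0.1 0;1 -0.04 0.14 0.2 0;1 -0.06 0.2 0.3 0;1 -0.06 0.2 0.4 0;1 -0.06 0.2 0.4 0"

```text
time: 11.35
tool_pos: [0.4341, -0.2955, 0.1103]
ee_rot: [-3.138, 0.0, 3.141]
wrist_force: [-1.7, -4.3, 3.5]
width: 0.0175
```

servo_tool --series "1 0 0.03 0.1 0;1 -0.01 0.06 0.2 0;1 -0.02 0.09 0.3 0;1 -0.02 0.09 0.4 0;1 -0.02 0.09 0.4 0"

```text
time: 11.77
tool_pos: [0.4342, -0.2946, 0.1062]
ee_rot: [-3.138, 0.0, 3.141]
wrist_force: [-1.9, -6.3, 3.4]
width: 0.0177
```

servo_tool --series "1 0.01 0 0.1 0;1 0.02 0 0.2 0;1 0.02 0 0.3 0;1 0.02 0 0.3 0"

```text
time: 12.1
tool_pos: [0.4341, -0.2946, 0.1033]
ee_rot: [-3.138, 0.0, 3.141]
wrist_force: [-2.2, -6.0, 2.3]
width: 0.0176
```

servo_tool --series "1 0.02 0 0.1 0;1 0.04 0 0.2 0;1 0.04 0 0.3 0;1 0.04 0 0.3 0"

```text
time: 12.43
tool_pos: [0.4338, -0.2945, 0.0998]
ee_rot: [-3.139, 0.0, 3.141]
wrist_force: [-1.3, -5.3, 1.2]
width: 0.0174
```

servo_tool --series "1 0 0 0.1 0;1 0 0 0.2 0;1 0 0 0.3 0;1 0 0 0.3 0"

```text
time: 12.77
tool_pos: [0.4338, -0.2945, 0.0967]
ee_rot: [-3.139, 0.0, 3.141]
wrist_force: [-1.4, -6.5, 0.6]
width: 0.0174
```

servo_tool --series "1 0 0 0.1 0;1 0 0 0.2 0;1 0 0 0.3 0;1 0 0 0.3 0"

```text
time: 13.1
tool_pos: [0.4338, -0.2946, 0.094]
ee_rot: [-3.138, 0.0, 3.141]
wrist_force: [-0.4, -5.9, 2.1]
width: 0.0179
```

servo_tool --series "1 0 0 0.1 0;1 0 0 0.2 0;1 0 0 0.2 0;1 0 0 0.2 0"

```text
time: 13.43
tool_pos: [0.4339, -0.2949, 0.0924]
ee_rot: [-3.138, 0.001, 3.141]
wrist_force: [-1.3, -6.3, 2.9]
width: 0.0175
```

servo_tool --series "1 0.01 -0.03 0.05 0;1 0.01 -0.04 0.15 0;1 0.01 -0.04 0.2 0;1 0.01 -0.04 0.2 0"

```text
time: 13.77
tool_pos: [0.4336, -0.2953, 0.09]
ee_rot: [-3.138, 0.0, 3.141]
wrist_force: [-1.6, -5.8, 1.8]
width: 0.0176
```

servo_tool --series "1 0.01 -0.02 0.1 0;1 0.01 -0.03 0.2 0;1 0.01 -0.03 0.2 0;1 0.01 -0.03 0.2 0"

```text
time: 14.1
tool_pos: [0.4336, -0.2953, 0.0878]
ee_rot: [-3.138, 0.0, 3.141]
wrist_force: [-1.2, -6.3, 0.9]
width: 0.0178
```

servo_tool --series "1 0 0 0.1 0;1 0 0 0.15 0;1 0 0 0.2 0;1 0 0 0.2 0;1 0 0 0.2 0"

```text
time: 14.52
tool_pos: [0.4336, -0.2954, 0.0861]
ee_rot: [-3.138, 0.0, 3.141]
wrist_force: [-1.9, -6.0, 2.4]
width: 0.0175
```

servo_tool --series "1 0 0 0.05 0;1 0 0 0.08 0;1 0 0 0.08 0;1 0 0 0.08 0"

```text
time: 14.85
tool_pos: [0.4336, -0.2954, 0.086]
ee_rot: [-3.138, 0.001, 3.141]
wrist_force: [-2.9, -5.2, 5.7]
width: 0.0174
```

servo_tool --series "1 0 0 0.03 0;1 0 0 0.03 0;1 0 0 0.03 0;1 0 -0.03 -0.2 0;1 0 -0.04 -0.6 0;1 0 -0.04 -1.2 0;1 0 -0.04 -2 0;1 0 -0.04 -3 0;1 0 -0.04 -4 0;1 0 -0.04 -5.5 0;1 0 -0.04 -7.5 0;1 0 -0.04 -7.5 0;1 0 -0.04 -7.5 0"

```text
time: 15.93
tool_pos: [0.4344, -0.294, 0.1606]
ee_rot: [-3.141, 0.002, -3.141]
wrist_force: [0.1, -0.7, -1.7]
width: 0.017
```

```bash
python3 -c "
from h import *
im=wrist('w4')
save('w4c',cv2.resize(im[130:330,190:370],(540,600),interpolation=cv2.INTER_CUBIC))"
```

```text
15.9333 [ 0.43435016 -0.29399819  0.16060834] [-3.14100215e+00  2.31504749e-03 -3.14089365e+00]
```

View pics/w4c.png

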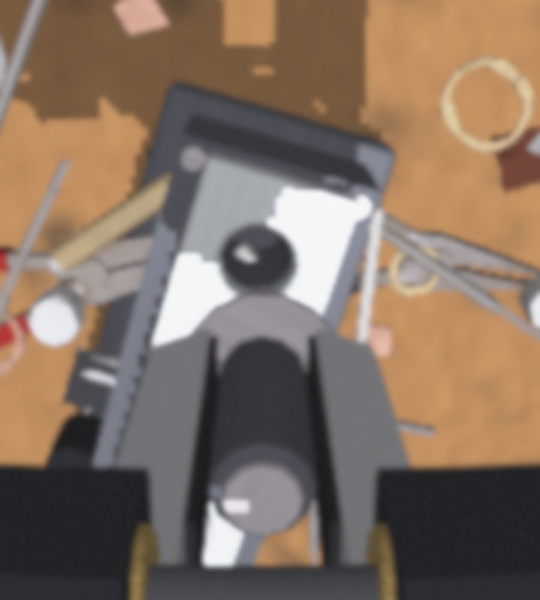

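The drift is clear. In the crop at (258,258) the strap hole is now fully dark, so it lines up with the block hole, and the drift is still square in the grip (button at 262,497).

servo_tool --series "1 0 0 -4 0;1 0 0 -8 0;1 0 4 -8 0;1 0 64.1 -8 0;1 0 64.1 -8 0;1 0 64.1 -8 0;1 0 64.1 -8 0;1 0 64.1 -8 0;1 0 64.1 -8 0;1 0 64.1 -8 0;1 0 64.1 -8 0;1 0 64.1 -8 0;1 0 64.1 -8 0;1 0 64.1 -8 0;1 0 64.1 -8 0;1 0 64.1 -8 0;1 0 64.1 -8 0;1 0 64.1 -8 0;1 0 64.1 -8 0;1 0 64.1 -8 0"

```text
time: 17.65
tool_pos: [0.4324, 0.3471, 0.237]
ee_rot: [-3.139, -0.004, -3.139]
wrist_force: [-0.2, -0.3, -1.1]
width: 0.0172
```

servo_tool --series "1 -3.5 0 0 0;1 -7 0 0 0;1 -10.5 0 0 0;1 -10.5 0 0 0;1 -10.5 0 0 0;1 -10.5 0 0 0"

```text
time: 18.15
tool_pos: [0.5383, 0.3453, 0.2387]
ee_rot: [-3.141, -0.002, 3.14]
wrist_force: [-0.9, 0.8, -0.5]
width: 0.0174
```

servo_tool --series "1 -0.14 0.25 0 0;1 -0.14 0.3 2.5 0;1 -0.14 0.3 5 0;1 -0.14 0.3 7.5 0;1 -0.14 0.3 9.5 0;1 -0.14 0.3 11 0;1 -0.14 0.3 11 0"

```text
time: 18.73
tool_pos: [0.5367, 0.3489, 0.1257]
ee_rot: [-3.138, -0.006, -3.14]
wrist_force: [0.1, -0.0, -2.0]
width: 0.0176
```

servo_tool --series "1 0 -0.05 0.3 0;1 0 -0.05 0.6 0;1 0 -0.05 0.6 0"

```text
time: 18.98
tool_pos: [0.5402, 0.3497, 0.1249]
ee_rot: [3.14, 0.002, -3.141]
wrist_force: [0.2, 0.2, -1.2]
width: 0.0176
```

servo_tool --series "1 0 -0.1 0.5 0;1 0 -0.1 1 0;1 0 -0.1 1.5 0;1 0 -0.1 1.8 0;1 0 -0.1 1.8 0;1 0 -0.1 1.8 0"

```text
time: 19.48
tool_pos: [0.5397, 0.3482, 0.1047]
ee_rot: [-3.141, -0.001, -3.141]
wrist_force: [-0.1, -0.3, -1.4]
width: 0.0176
```

servo_tool --series "1 0 0 0.2 0;1 0 0 0.3 0;1 0 0 0.3 0;1 0 0 0.3 0;0.2 0 0 0.3 0;-1 0 0 0.3 0;-1 0 0 0.3 0;-1 0 0 0.3 0;-1 0 0 0.3 0;-1 0 0 0.3 0;-1 0 0 0.3 0;-1 0 0 0.3 0;-1 0 0 0.3 0;-1 0 0 -3.5 0;-1 0 0 -7.5 0;-1 0 0 -11 0;-1 0 0 -11 0;-1 0 0 -11 0"

```text
time: 20.98
tool_pos: [0.5413, 0.3491, 0.2195]
ee_rot: [3.138, 0.007, -3.141]
wrist_force: [-0.1, -0.2, -0.2]
width: 0.094
```

servo_tool --series "-1 4 0 0 0;-1 8 0 0 0;-1 9.6 0 0 0;-1 9.6 0 0 0;-1 9.6 0 3 0;-1 9.6 0 6 0;-1 9.6 0 9 0;-1 9.6 0 11 0;-1 9.6 0 12.1 0;-1 9.6 0 12.1 0;-1 9.6 0 12.1 0;-1 9.6 0 12.1 0"

```text
time: 21.98
tool_pos: [0.4451, 0.3488, 0.0958]
ee_rot: [3.14, 0.002, 3.142]
wrist_force: [-0.7, 0.5, -0.2]
width: 0.0942
```

servo_tool --series "-1 0 0 -0.1 0;-1 0 0 -0.2 0;0.3 0 0 -0.2 0;1 0 0 -0.2 0;1 0 0 -0.2 0;1 0 0 -0.2 0;1 0 0 -0.2 0;1 0 0 -0.2 0;1 0 0 -0.2 0;1 0 0 -0.2 0;1 0 0 -0.2 0;1 0 0 -0.2 0;1 0 0 -0.2 0;1 0 0 -0.2 0;1 0 0 -0.2 0;1 0 0 -0.2 0"

```text
time: 23.32
tool_pos: [0.4439, 0.3484, 0.0964]
ee_rot: [3.141, 0.0, -3.141]
wrist_force: [0.3, 1.1, -0.1]
width: 0.0234
```

servo_tool --series "1 0 0 -2 0;1 0 0 -5 0;1 0 0 -9 0;1 0 0 -12 0;1 1 -64.2 -12 0;1 1 -64.2 -12 0;1 1 -64.2 -12 0;1 1 -64.2 -12 0;1 1 -64.2 -12 0;1 1 -64.2 -12 0;1 1 -64.2 -12 0;1 1 -64.2 -12 0;1 1 -64.2 -12 0;1 1 -64.2 -12 0;1 1 -64.2 -12 0;1 1 -64.2 -12 0;1 1 -64.2 -12 0;1 1 -64.2 -12 0;1 1 -64.2 -12 0;1 1 -64.2 -12 0"

```text
time: 24.98
tool_pos: [0.4328, -0.2985, 0.2153]
ee_rot: [-3.14, -0.002, 3.137]
wrist_force: [-0.2, 0.5, -1.6]
width: 0.0233
```

servo_tool --series "1 0 0 2 0;1 0 0 4 0;1 0 0 6 0;1 0 0 7 0;1 0 0 7 0;1 0 0 7 0"

```text
time: 25.48
tool_pos: [0.4338, -0.2934, 0.146]
ee_rot: [3.141, -0.001, -3.141]
wrist_force: [0.5, -0.3, -1.0]
width: 0.0234
```

```bash
python3 -c "
from h import *
im=wrist('w5')
save('w5c',cv2.resize(im[130:330,190:370],(540,600),interpolation=cv2.INTER_CUBIC))"
```

```text
25.4833 [ 0.4338485  -0.29342016  0.14604748] [ 3.14081833e+00 -8.98225018e-04 -3.14118318e+00]
```

View pics/w5c.png

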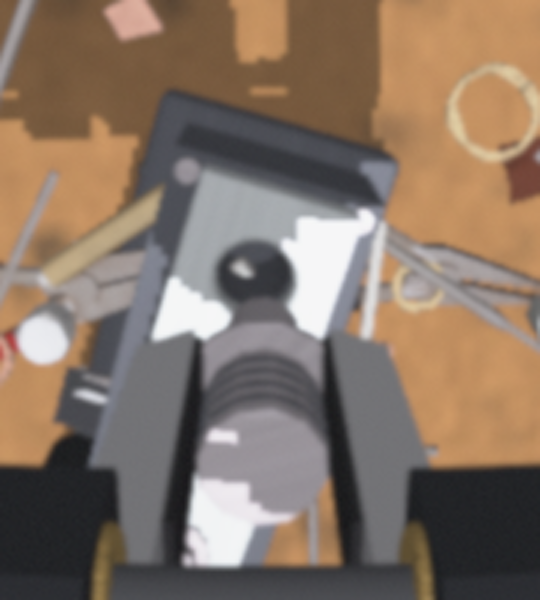

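```bash
python3 -c "
from h import *
np.set_printoptions(precision=4,suppress=True)
for f,n,x,y,z in [('w5','headtop',264,464,.1736),('w5','footedge',264,300,.0996),('w5','hole',255,273,.075),('w4','hole',258,258,.075),('w4','button',262,497,.2066)]: print(f,n,wray(f,190+x/3-.33,130+y/3-.33,z))"
```

```text
w5 headtop [ 0.4406 -0.2936  0.1736]
w5 footedge [ 0.4345 -0.2934  0.0996]
w5 hole [ 0.435  -0.2957  0.075 ]
w4 hole [ 0.4357 -0.2956  0.075 ]
w4 button [ 0.4371 -0.2945  0.2066]
```

servo_tool --series "1 0.2 -0.22 0 0;1 0.44 -0.22 0 0;1 0.44 -0.22 0.7 0;1 0.44 -0.22 1.4 0;1 0.44 -0.22 1.9 0;1 0.44 -0.22 2.2 0;1 0.44 -0.22 2.4 0;1 0.44 -0.22 2.4 0"

```text
time: 26.2
tool_pos: [0.4293, -0.2955, 0.1214]
ee_rot: [3.14, -0.001, -3.141]
wrist_force: [0.4, 0.4, -1.3]
width: 0.0231
```

servo_tool --series "1 0 0 0.1 0;1 0 0 0.2 0;1 0 0 0.3 0;1 0 0 0.4 0;1 0 0 0.4 0"

```text
time: 26.62
tool_pos: [0.4296, -0.2959, 0.1182]
ee_rot: [3.141, -0.0, -3.141]
wrist_force: [-0.7, 0.8, -0.3]
width: 0.0235
```

servo_tool --series "1 0 0 0.15 0;1 0 0 0.3 0;1 0 0 0.45 0;1 0 0 0.6 0;1 0 0 0.6 0"

```text
time: 27.03
tool_pos: [0.4294, -0.2957, 0.1118]
ee_rot: [3.141, -0.001, -3.141]
wrist_force: [0.2, 0.3, -1.2]
width: 0.0235
```

servo_tool --series "1 0 0 0.1 0;1 0 0 0.2 0;1 0 0 0.3 0;1 0 0 0.4 0;1 0 0 0.4 0"

```text
time: 27.45
tool_pos: [0.4295, -0.2958, 0.108]
ee_rot: [3.141, -0.0, -3.141]
wrist_force: [0.2, -0.4, -1.0]
width: 0.0232
```

servo_tool --series "1 0 0 0.15 0;1 0 0 0.3 0;1 0 0 0.45 0;1 0 0 0.6 0;1 0 0 0.6 0"

```text
time: 27.87
tool_pos: [0.4294, -0.2957, 0.1018]
ee_rot: [3.141, -0.001, -3.141]
wrist_force: [0.6, -0.0, -1.1]
width: 0.0234
```

Both holes are clear. I'll carry on down to just above home (TCP about 0.0814).

servo_tool --series "1 0 0 0.2 0;1 0 0 0.4 0;1 0 0 0.6 0;1 0 0 0.8 0;1 0 0 1 0;1 0 0 1.2 0;1 0 0 1.4 0;1 0 0 1.6 0;1 0 0 1.8 0;1 0 0 1.8 0;1 0 0 1.8 0"

```text
time: 28.78
tool_pos: [0.4296, -0.2958, 0.0841]
ee_rot: [3.141, -0.0, -3.141]
wrist_force: [0.3, 0.8, -0.3]
width: 0.0233
```

servo_tool --series "1 0 0 0.1 0;1 0 0 0.2 0;1 0 0 0.25 0;1 0 0 0.3 0;1 0 0 0.3 0"

```text
time: 29.2
tool_pos: [0.4297, -0.2959, 0.0813]
ee_rot: [3.142, 0.0, -3.141]
wrist_force: [-0.1, 0.2, -1.2]
width: 0.0235
```

servo_tool --series "1 0 0 0.03 0;0.5 0 0 0 0;-1 0 0 0 0;-1 0 0 0 0;-1 0 0 0 0;-1 0 0 0 0;-1 0 0 0 0;-1 0 0 0 0;-1 0 0 0 0;-1 0 0 0 0;-1 0 0 -2 0;-1 0 0 -5 0;-1 0 0 -8 0;-1 0 0 -11 0;-1 0 0 -11 0;-1 0 0 -11 0"

```text
time: 30.53
tool_pos: [0.4307, -0.2968, 0.1938]
ee_rot: [-3.138, 0.004, -3.141]
wrist_force: [0.3, -0.1, -1.1]
width: 0.0937
```

```bash
python3 -c "
from h import *
np.set_printoptions(precision=4,suppress=True)
im=wrist('w6'); s,d=snapshot('side')
a=cv2.resize(im[120:330,190:370],(514,600),interpolation=cv2.INTER_CUBIC);b=cv2.resize(s[220:320,180:275],(285,300),interpolation=cv2.INTER_CUBIC)
save('w6c',np.hstack([a,np.vstack([b,np.zeros((300,285,3),np.uint8)])]))
D=np.load('w6.npz')['d'];print(D[150:300:10,250:300:5])"
```

```text
30.5333 [ 0.4307 -0.2968  0.1938] [-3.1382  0.0041 -3.1414]
[[0.3662 0.3681 0.3671 0.3695 0.3671 0.3667 0.3673 0.3677 0.3669 0.3668]
 [0.369  0.352  0.3523 0.3587 0.3697 0.3707 0.3703 0.3699 0.37   0.3688]
 [0.3546 0.3531 0.3272 0.3376 0.3478 0.3529 0.3548 0.3533 0.3545 0.3542]
 [0.3567 0.3124 0.3103 0.3015 0.3052 0.3115 0.3092 0.3136 0.3232 0.3331]
 [0.3459 0.313  0.3128 0.3037 0.3032 0.3034 0.302  0.3021 0.3035 0.3038]
 [0.3163 0.3168 0.3042 0.3053 0.301  0.3027 0.3017 0.3003 0.3025 0.306 ]
 [0.319  0.3186 0.3098 0.304  0.2782 0.2733 0.2729 0.2733 0.2861 0.304 ]
 [0.3209 0.3094 0.3103 0.2774 0.2743 0.2762 0.2767 0.2754 0.2747 0.3094]
 [0.3128 0.3133 0.3133 0.3147 0.2779 0.2773 0.2785 0.2786 0.313  0.3129]
 [0.3158 0.3167 0.3166 0.3154 0.3173 0.3151 0.3173 0.3166 0.3155 0.3269]
 [0.3187 0.3185 0.3174 0.3189 0.3184 0.3189 0.3195 0.3199 0.3187 0.329 ]
 [0.3227 0.3218 0.323  0.3218 0.3213 0.3235 0.3213 0.3212 0.3326 0.3828]
 [0.3246 0.3268 0.3239 0.3235 0.3253 0.325  0.3243 0.3346 0.3899 0.3855]
 [0.3274 0.328  0.3277 0.3273 0.3276 0.3271 0.3391 0.3368 0.4106 0.3882]
 [0.3219 0.3201 0.3231 0.3278 0.331  0.3301 0.3424 0.413  0.4153 0.3895]]
```

View pics/w6c.png

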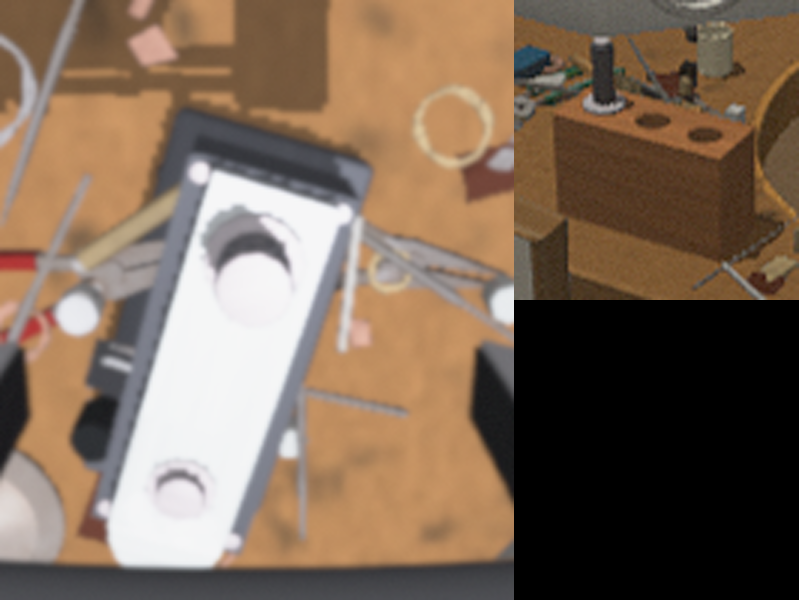

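The wrist view shows the bolt standing in the strap at (252,285), with its flange on the strap around it. The side crop shows the drift upright with its collar on the stand at (605,100). I'll check the heights by number before handing in.

```bash
python3 -c "
from h import *
f=np.load('w6.npz');D=f['d'];c=calibration('wrist');T=c['tool_from_camera'];R=Ro.from_euler('xyz',f['r']).as_matrix()
def pt(u,v):
    a=np.array([u-c['cx'],v-c['cy']]);r=np.hypot(*a)+1e-9;t=r/c['fx'];k=np.array([*(a/r*np.tan(t)),1])*D[v,u]
    return R@(T[:3,:3]@k+T[:3,3])+f['p']
H=np.array([pt(u,v) for u in range(272,285) for v in range(214,228)]);S=np.array([pt(u,v) for u in range(258,275) for v in range(245,260)])
print('head',np.median(H,0),H[:,2].std(),'strap',np.median(S[:,2]))
r=lambda a,b:np.linalg.lstsq(np.c_[H[:,:2],np.ones(len(H))],H[:,2],rcond=None)[0]
print('headtop slope',r(0,0)[:2])
s,d=snapshot('side');P=cloud('side',d);q=P[225:265,195:225].reshape(-1,3);q=q[(q[:,2]>.1)&(abs(q[:,0]-.54)<.03)&(abs(q[:,1]-.35)<.03)];print('drift top',np.percentile(q[:,2],[90,98]),q.mean(0))
o=robot.get_obs();print(o['time'],o['wrist_force'])"
```

```text
head [ 0.43591163 -0.29665199  0.10957521] 0.019513911200962405 strap 0.07570260706639911
headtop slope [-2.41928656e+00 -1.34910884e-03]
drift top [0.14227221 0.14545559] [0.53959915 0.35508997 0.12469061]
30.6833 [ 0.14525565 -0.65173086  0.02054316]
```

```bash
python3 -c "
from h import *
print(robot.close_job())"
```

```text
the job is handed in; nothing more can be done
None
```

The job is done and handed in at about 30.7 s of robot time, with no verdict reported. The drift levered the strap into line and is back in its end hole in the stand, and the bolt is home in the jig.

- **Drift:** it went down through both holes until the collar stopped on the strap. It settled at the calculated home height, and pressing further only raised the force to about 6 N. Sideways force while shifting the strap stayed at about 6 N. These are the readings at the end of each move; brief peaks in between would not show.
- **Bolt:** it went in without noticeable force. The last check put the head top 33.9 mm above the strap's top, against 34 mm nominal, so the flange is flat on the strap.
- **Drift in the stand:** its top measured about 0.1455 m against 0.147 m nominal, so it is fully down. It looked upright in the side camera.
- **Gripper:** at hand-in it was open and clear, about 12 cm above the strap, with the wrist force near zero.

Two results disagreed:
- **Camera offset:** the top and wrist cameras differed by about 3 mm in x. I worked from wrist-camera positions relative to the held part instead.
- **Tilt check:** the slope fit on the bolt's head top failed because edge pixels got into it. Uprightness there rests on the height match and the picture.

I did not measure the bystanders again at the end. The wrist force showed no unexpected contact.

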